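# Roll the brass tube onto the red line of the jeweller's bench pad

## Task

Using only the fingertips, without gripping or lifting it, push the brass tube sideways so that it rolls across the grey bench pad and comes to rest on the red line, centred over it and lying along it, wholly on the pad, ready to be sawn. It must roll, not be dragged. Leave the dark steel bar, the jar, the white bowl and the green lid where they are.

Things in the scene. Friction and masses are not known exactly. Their poses are not given: they have to be found in the camera images.
- line (a point): middle of the red line on the fixed grey bench pad, at the pad's top face, 6 mm above the table. The line is 4 mm wide and 180 mm long and runs along this frame's x axis; y points across the line, level; z up. The pad is 180 mm (x) by 320 mm (y); the line is its centre line; the frame turns with it.
- tube: polished (slippery) brass tube lying on the pad: yellow, 30 mm diameter, 110 mm long, thin dark stripe along it (on top at the start), about 0.3 kg. Origin at its centre, 15 mm above the pad; x along its length; the frame turns as it rolls. Starts 80 to 110 mm to either side of the line, within 5 degrees of parallel, and tends to keep its heading as it rolls. The pad's nap brakes it: pushed under 60 mm/s it stops within a few mm of where the push stops.
- bar: the dark steel bar, not to be moved: dark grey, 30 mm diameter, 110 mm long, lying on the pad on the other side of the line, 80 to 110 mm from it and roughly parallel to it. Origin at its centre, x along its length. It rolls if touched.
- jar: bystander: closed jar with a green cap, 66 mm diameter, 85 mm high, standing on the table 260 to 300 mm from the line, beyond the pad's +y end. Origin at the centre of its underside.
- bowl: bystander: small open white bowl, 70 mm diameter, 35 mm high, on the table beyond the pad's -y end. Origin at the centre of its underside.
- lime_lid: bystander: flat green lid, 72 mm diameter, 12 mm high, on the table beyond the pad's -y end, beside the bowl. Origin at the centre of its underside.
Things that resemble listed ones, but are neither listed nor needed, are in the scene too. What is meant by the tube is not orange, and is the larger of those in its own colour.

How it is judged (in metres and radians):
On the way:
1. the brass tube has rolled so far that its stripe points downward (turned more than about 115 degrees about its length) (angle between tube's own z axis and vertical above 2 rad), for 0.05 s.
At the end, for the whole second after the job is handed in: The brass tube rests on the pad with its centre within 8 mm of the red line (across it) and within 35 mm of the line's middle (along it), parallel to the line within 0.14 rad (8 degrees), at rest; the steel bar is within 10 mm and the jar, bowl and lid within 15 mm of where they started (y of tube in the frame of line between -0.008 and 0.008 m and x of tube in the frame of line between -0.035 and 0.035 m and angle between the x axis of tube and the x axis of line, either way round below 0.14 rad and height (world z) of tube between 0.018 and 0.024 m and linear speed of tube below 0.01 m/s and distance of bar from where it was at the start of the episode below 0.01 m and distance of each of jar, bowl, lime_lid from where it was at the start of the episode below 0.015 m); the robot touches nothing.
It fails at once if the brass tube is lifted more than 8 mm off the pad (height (world z) of tube above 0.029 m).
It fails at once if the steel bar is moved or lifted more than 10 mm (distance of bar from where it was at the start of the episode above 0.01 m).
It fails at once if the jar, the bowl or the lid is moved more than 15 mm (distance of any of jar, bowl, lime_lid from where it was at the start of the episode above 0.015 m).
It also fails if it takes over 35 s, if anything falls off the work surface, if the arm or the gripper's body presses on something with over 40 N, if the wrist force passes 120 N, or if a joint passes its speed limit or range.

## Robot

A 7-joint arm with a two-finger parallel gripper is mounted at the origin on the work surface. World frame = base frame: x ahead of the robot, y to its left, z up, the work surface at z = 0. Lengths are in mm, angles in rad, forces in N, time in s.
With the tool pointing down it reaches from about 400 to 850 mm from the base axis. Payload 6.9 kg.
Tool frame: the origin (TCP) lies between the finger pads; the fingertips stand 22 mm ahead of it and the grasp point (between the pads) lies 3 mm ahead of it (r.tips_ahead is the distance from the TCP to the fingertips, in mm); x points along the fingers, z is the direction in which the jaws open and shut, and the axes are right-handed (so a half turn about x gives the same grasp; the last joint's range is limited). The gripper opens to 85 mm and grips with 20 to 120 N. Pads are 22 mm wide; open, the fingers measure 114 mm over their backs; the gripper's body (76 mm by 85 mm) begins 54 mm behind the grasp point. The pads swing forward as they close: fully open they stand 13 mm farther back than shut.
Start: joints at [1.337, 0.507, -0.238, 1.5, 0.126, 1.149, -0.155], TCP at [207.693, -589.471, 253.275] pointing down, gripper open.
Joint ranges: [-3.08, 3.08], [-0.24, 2.05], [-1.43, 1.35], [0, 2.5], [-1.52, 4.66], [0.17, 1.96], [-2.89, 2.89]. Speed limits (rad/s): [2.39, 2.39, 3.14, 3.14, 3.14, 3.14, 3.14].

## Interface

Orientations are given as a unit quaternion [w, x, y, z].
In Python, from bench import r gives the robot as it stands.
- The arm moves only by the tool apply_moves, never from a script. Its argument "moves" is a list of rows, each a list of 5 numbers: the shift along the tool's x, y, z each as a share of 0.12 m, from -1 to 1, then the turn about the tool's x as a share of 2 pi rad, from -1 to 1, then the gripper's target within -1 to 1 (shut at 1, half-way at 0, fully open at -1). A call has 1 to 20 rows; each row is the pose to reach, as a shift and turn from the pose commanded when the call began, along the tool's axes at that moment, turning the shorter way round; what a row does not reach only later rows make up. A row lasts 1/8 s, in which the tool goes at most 62.5 mm and 10.7 degrees, less where a joint would pass 70% of its speed; a pose out of reach is approached as far as the arm can. A call with a number of a shift or a turn outside -1 to 1 is refused whole. A call with a gripper value outside its range is refused whole. The fingers move at their own pace and stop on an object; "newtons" is the grip in N (left out, the last holds). Time passes only in rows, so rows that repeat a pose let the fingers close. It gives the time, the measured TCP pose, the force and the opening at its end, in the units of the state.
- r.sense(): the state, without advancing time (a new reading comes with each control period).
- r.read_camera(name): name is "scene" or "top" or "wrist"; returns (picture, depth): 420x560x3 uint8, blue, green, red; 420x560 float32, mm along the optical axis (not along the pixel's ray), 0 where there is no reading.
- r.camera_params(name): a dict with "fx", "fy", "cx", "cy" (pixels), "eye" and "orientation" of the camera in the world. Camera axes: x right, y down, z forward; pixel columns grow to the right and rows downward; lengths in mm; the calibration is good to about 2 mm. The wrist camera is an equidistant fisheye: a pixel r from the principal point sees the ray r / f radians off the axis. A picture is of the moment at which its call begins: read the wrist's pose just before it. camera_params takes no time and is no camera call; for the wrist camera it gives the pose at the moment of the call.
- r.sign_off(): hands the job in, once; it reports no verdict.
The state is a dict: "time": time; "joint_pos": joint angles; "dq": joint speeds; "joint_efforts": joint torques, N m; "tcp_pos": TCP position; "tool_rot": TCP orientation; "wrist_force": force on the tool from outside, world axes, zero at the start; "torque": the same for the moment, N m; "finger_gap": opening from 0.0 (shut) to 1.0 (fully open).
Only numpy, scipy, OpenCV 4.12 (cv2) and the standard library are available. Lean on these libraries where they do the work, as an engineer would, in place of code of your own. Each camera call takes 0.05 s, during which the arm holds its last target. There are 200 camera calls.

## Working session

There is one attempt and no reset: what is moved stays moved. The work goes in short steps, Python scripts to look and compute and a tool call to move; the robot and the scene stay as the last step left them, time stands still between calls to the robot, and variables do not carry over. Pictures are saved under pics/ and viewed, about 8 in all and at most 12, crops included, and the job is handed in when it is done.

Besides the shell and the picture viewer there is one more tool, called after "Emit:" by a JSON object that holds its "fn" and its "kwargs", one argument or row to a line. apply_moves: Moves the arm, as the interface text tells. Its arguments: {"type":"object","properties":{"moves":{"type":"array"},"newtons":{"type":"number"}},"required":["moves"]}

```bash
mkdir -p pics; cat > h.py <<'E'
from bench import r
import numpy as np,cv2
from scipy.spatial.transform import Rotation as R
def rot(q): return R.from_quat([q[1],q[2],q[3],q[0]]).as_matrix()
def cloud(name):
    p=r.camera_params(name); im,d=r.read_camera(name)
    v,u=np.mgrid[:420,:560]
    P=np.stack([(u-p['cx'])/p['fx']*d,(v-p['cy'])/p['fy']*d,d],-1)@rot(p['orientation']).T+np.array(p['eye'])
    P[d==0]=np.nan
    return im,d,P
E
python3 - <<'E'
from h import *
print(r.sense())
for n in("top","scene"):
    im,d,P=cloud(n); np.savez(n,im=im,P=P); cv2.imwrite(f"pics/{n}.png",im); print(r.camera_params(n))
E
```

```text
{'time': 0.0, 'joint_pos': array([ 1.33747611,  0.50835083, -0.23750021,  1.50117301,  0.12564641,
        1.14889709, -0.15482674]), 'dq': array([-5.69197225e-04, -1.82858405e-03,  1.35792515e-03,  9.82834075e-04,
        8.21971424e-05,  1.51829032e-03,  1.98653705e-03]), 'joint_efforts': array([-9.24463675e-04, -6.20579052e+01, -2.18678981e+00, -2.49648052e+01,
        1.27110130e-02,  1.18363029e-02,  4.86861427e-05]), 'tcp_pos': array([ 207.50236914, -589.03443283,  252.40684882]), 'tool_rot': array([ 0.57659971,  0.40893284,  0.57766539, -0.40817815]), 'wrist_force': array([-0.28558023, -0.12103667,  0.10569659]), 'torque': array([0.02910777, 0.01851965, 0.00165197]), 'finger_gap': 1.0049530414964871}
{'fx': 546.7931724257035, 'fy': 546.7931724257035, 'cx': 273.02498797791117, 'cy': 211.9706975265651, 'eye': array([ 437.98058709,   25.85628912, 1117.77396773]), 'orientation': array([ 0.04625473, -0.69649397,  0.71515171, -0.03625851])}
{'fx': 405.54464810727137, 'fy': 405.54464810727137, 'cx': 279.70657593886096, 'cy': 210.92888074181988, 'eye': array([1272.23134141,    4.61722799,  514.50565456]), 'orientation': array([-0.33927292,  0.64073552,  0.60259627, -0.33351104])}
```

View pics/top.png

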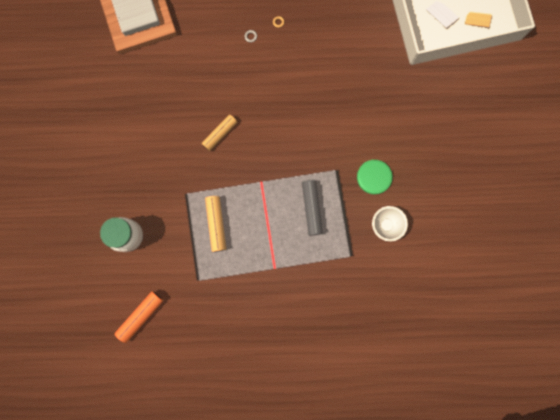

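View pics/scene.png

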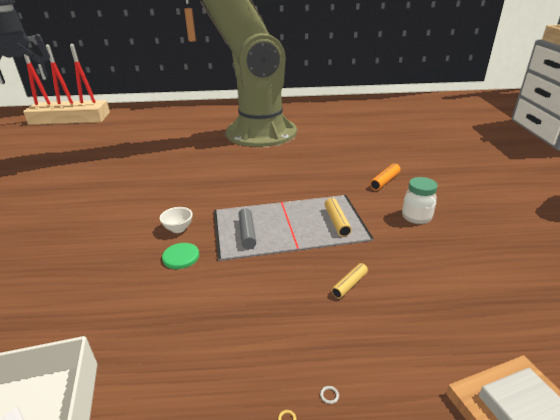

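Candidates in the top view: the yellow tube on the pad at (215,223), a smaller yellow tube off the pad at (219,132), an orange tube at (138,317), and the dark bar at (312,208). I choose (215,223): it is the larger yellow one and lies on the pad. The jar is at (122,235), the bowl at (390,224) and the lid at (375,177).

```bash
cat >> h.py <<'E'
def measure(im,P,verbose=True):
    hsv=cv2.cvtColor(im,cv2.COLOR_BGR2HSV).astype(int); H,S,V=hsv[...,0],hsv[...,1],hsv[...,2]
    b,g,rr=[im[...,i].astype(int) for i in range(3)]
    v,u=np.mgrid[:420,:560]; out={}
    pad=(u>180)&(u<355)&(v>165)&(v<285)
    red=pad&(rr>150)&(g<90)
    L=P[red]; L=L[np.isfinite(L).all(1)]
    L=L[abs(L[:,2]-np.median(L[:,2]))<5]
    (vx,vy,_,_)=cv2.fitLine(L[:,:2].astype(np.float32),cv2.DIST_L2,0,.01,.01).ravel()
    e=np.array([vx,vy])*np.sign(vx); n=np.array([-e[1],e[0]])
    s=L[:,:2]@e; c=e*(s.min()+s.max())/2+n*np.median(L[:,:2]@n)
    out['line']=(c,e,np.median(L[:,2]),np.ptp(s))
    z=P[...,2]
    def tub(m):
        T=P[m]; T=T[np.isfinite(T).all(1)]
        rc=cv2.minAreaRect(T[:,:2].astype(np.float32)); 
        bx=cv2.boxPoints(rc); ed=[bx[1]-bx[0],bx[2]-bx[1]]; a=max(ed,key=np.linalg.norm); a=a/np.linalg.norm(a)
        # top ridge
        k=T[:,2]>np.percentile(T[:,2],60)
        (ax,ay,_,_)=cv2.fitLine(T[:,:2].astype(np.float32),cv2.DIST_L2,0,.01,.01).ravel(); a=np.array([ax,ay]); a*=np.sign(a@e)
        q=np.array(rc[0])-c
        return dict(along=q@e,across=q@n,ang=np.arctan2(a@n,a@e),size=rc[1],ztop=np.percentile(T[:,2],95),c=rc[0])
    up=pad&(z>L[:,2].mean()+8)
    out['tube']=tub(up&(S>90)&(V>90)&(H<35)); out['bar']=tub(up&(S<90)&(V<130))
    return out
E
python3 - <<'E'
from h import *
f=np.load('top.npz'); im,P=f['im'],f['P']
for k,v in measure(im,P).items(): print(k,v)
hsv=cv2.cvtColor(im,cv2.COLOR_BGR2HSV)
for n,(u,v) in dict(jar=(122,235),bowl=(390,224),lid=(375,177),orange=(138,317),small=(219,132)).items():
    print(n,P[v-3:v+4,u-3:u+4].reshape(-1,3).mean(0))
cv2.imwrite('pics/crop.png',cv2.resize(im[160:290,170:420],None,fx=3,fy=3,interpolation=cv2.INTER_CUBIC))
E
```

```text
line (array([452.50854909,  40.00900246]), array([0.03362494, 0.99943453], dtype=float32), np.float64(-1.6974990577922426), np.float64(2.0547184479618323))
tube {'along': np.float64(18.37821600115352), 'across': np.float64(-85.54246309636427), 'ang': np.float32(-0.6425642), 'size': (203.4442596435547, 318.6133117675781), 'ztop': np.float64(36.559256165463886), 'c': (538.62060546875, 55.500465393066406)}
bar {'along': np.float64(14.327380482678096), 'across': np.float64(-91.75719876981712), 'ang': np.float32(0.20668605), 'size': (173.75535583496094, 317.1959533691406), 'ztop': np.float64(35.55471744978871), 'c': (544.6956176757812, 51.242950439453125)}
jar [523.19447439 327.38034146  83.88068562]
bowl [ 537.55687542 -197.72724145    4.65640608]
lid [ 634.33224843 -170.68531496   11.17401035]
orange [364.97579778 311.02762762  27.63754771]
small [735.49335471 146.66059607  21.16240448]
```

View pics/crop.png

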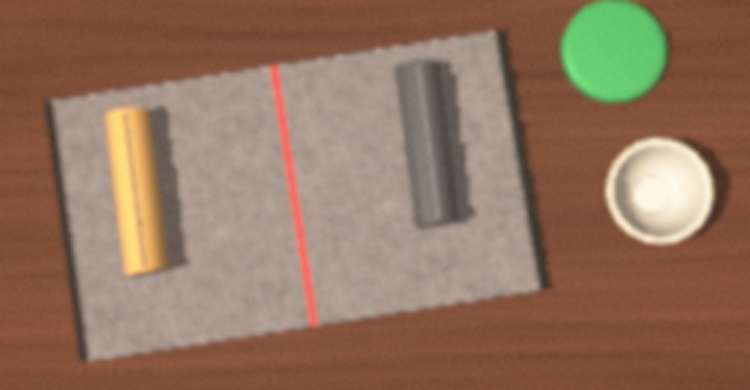

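The close crop shows the larger yellow tube with its stripe on top, left of the red line, and the dark bar on the right. I'll redo the measurement with rays cut at known heights, because the depth is too noisy.

```bash
cat > h.py <<'E'
from bench import r
import numpy as np,cv2
from scipy.spatial.transform import Rotation as R
def rot(q): return R.from_quat([q[1],q[2],q[3],q[0]]).as_matrix()
def plane(p,uv,z):
    uv=np.asarray(uv,float).reshape(-1,2)
    d=np.c_[(uv[:,0]-p['cx'])/p['fx'],(uv[:,1]-p['cy'])/p['fy'],np.ones(len(uv))]@rot(p['orientation']).T
    e=np.array(p['eye']); return (e+d*((z-e[2])/d[:,2])[:,None])[:,:2]
def blob(m):
    n,l,s,_=cv2.connectedComponentsWithStats(m.astype(np.uint8)); k=1+s[1:,4].argmax(); return l==k
def measure(im,line=None):
    p=r.camera_params("top"); b,g,rr=[im[...,i].astype(int) for i in range(3)]
    v,u=np.mgrid[:420,:560]; pad=(u>192)&(u<343)&(v>178)&(v<272)
    px=lambda m:np.argwhere(m)[:,::-1]
    out={}
    if line is None:
        line_m=(u>255)&(u<280)&(v>165)&(v<285)&(rr-g>70)&(abs(g-b)<30)&(rr>140)
        L=plane(p,px(line_m),6).astype(np.float32)
        c,_,a=cv2.minAreaRect(L); vx,vy,x0,y0=cv2.fitLine(L,cv2.DIST_L2,0,.01,.01).ravel()
        e=np.array([vx,vy])*np.sign(vx); s=L@e; m=np.array([x0,y0]); m=m+e*((s.min()+s.max())/2-m@e)
        line=(m,e); print('line',m,e,'heading',np.arctan2(e[1],e[0]),'len',np.ptp(s),line_m.sum())
    m,e=line; n=np.array([-e[1],e[0]])
    for k,mask in dict(tube=(rr-b>65)&(g-b>30),bar=(rr<100)&(abs(rr-b)<25)&(u>295)&(u<332)).items():
        T=plane(p,px(blob(mask&pad)),21).astype(np.float32)
        (q,sz,_)=cv2.minAreaRect(T); vx,vy,_,_=cv2.fitLine(T,cv2.DIST_L2,0,.01,.01).ravel(); a=np.array([vx,vy]); a*=np.sign(a@e)
        q=(np.array(q)); mm=T.mean(0)
        print(k,'xy',q,'mean',mm,'along',(q-m)@e,'across',(q-m)@n,(mm-m)@n,'ang',np.arctan2(a@n,a@e),'size',sz)
    return line
E
python3 - <<'E'
from h import *
line=measure(np.load('top.npz')['im']); np.save('line',line)
print(rot(r.sense()['tool_rot']))
p=r.camera_params("top")
for k,uv,z in(('jar',(117,232),85),('bowl',(390,223),35),('lid',(375,176),12),('corner TL',(187,193),6),('BR',(351,257),6)): print(k,plane(p,[uv],z))
E
```

```text
line [543.1598   51.92921] [0.99150944 0.13003479] heading 0.13040407 len 182.77234 282
tube xy [548.12365723 158.52093506] mean [547.8248  158.44208] along 18.782353601375405 across 105.04122527974323 105.001884 ang -0.020738382 size (113.80536651611328, 29.65907859802246)
bar xy [575.04370117 -52.61987305] mean [573.00446  -52.688675] along 18.018180707887666 across -107.807420857318 -107.610466 ang -0.03579137 size (107.22823333740234, 15.30027961730957)
[[-5.40939288e-04  9.43171673e-01  3.32305436e-01]
 [ 1.45671117e-03  3.32305875e-01 -9.43170548e-01]
 [-9.99998793e-01 -2.61249666e-05 -1.55368601e-03]]
jar [[529.0766725  336.64396215]]
bowl [[ 536.82948399 -191.73567845]]
lid [[ 636.25581711 -170.63600134]]
corner TL [[612.78906427 216.16954733]]
BR [[ 472.57113722 -115.4601047 ]]
```

Emit:
{"fn": "apply_moves", "kwargs": {
  "moves": [
    [0,1,-1,-0.217,-0.3],
    [0,1,-1,-0.217,-0.3],
    [0,1,-1,-0.217,-0.3],
    [0,1,-1,-0.217,-0.3],
    [0,1,-1,-0.217,-0.3],
    [0,1,-1,-0.217,-0.3],
    [0,1,-1,-0.217,-0.3],
    [0,1,-1,-0.217,-0.3],
    [0,1,-1,-0.217,-0.3],
    [0,1,-1,-0.217,-0.3]
  ]
}}

```text
time: 1.35
tcp_pos: [280.9, -436.3, 253.1]
tool_rot: [0.706, -0.046, 0.706, 0.046]
wrist_force: [-0.4, -0.1, 0.0]
finger_gap: 0.65
```

Emit:
{"fn": "apply_moves", "kwargs": {
  "moves": [
    [0,0.35,0.35,0,-0.3],
    [0,0.7,0.7,0,-0.3],
    [0,1,1,0,-0.3],
    [0,1,1,0,-0.3]
  ]
}}

```text
time: 1.85
tcp_pos: [387.0, -297.8, 253.9]
tool_rot: [0.706, -0.049, 0.705, 0.049]
wrist_force: [-0.3, -0.8, -1.1]
finger_gap: 0.652
```

Emit:
{"fn": "apply_moves", "kwargs": {
  "moves": [
    [0,0.35,0.35,0,-0.3],
    [0,0.7,0.7,0,-0.3],
    [0,1,1,0,-0.3],
    [0,1,1,0,-0.3]
  ]
}}

```text
time: 2.35
tcp_pos: [489.4, -163.7, 253.5]
tool_rot: [0.706, -0.048, 0.705, 0.049]
wrist_force: [-1.1, -0.7, -0.8]
finger_gap: 0.647
```

Emit:
{"fn": "apply_moves", "kwargs": {
  "moves": [
    [0,0.35,0.35,0,-0.3],
    [0,0.7,0.7,0,-0.3],
    [0,1,0.8,0,-0.3],
    [0,1,0.8,0,-0.3]
  ]
}}

```text
time: 2.85
tcp_pos: [567.0, -33.5, 253.1]
tool_rot: [0.705, -0.047, 0.706, 0.048]
wrist_force: [-0.8, -0.4, -0.1]
finger_gap: 0.653
```

Emit:
{"fn": "apply_moves", "kwargs": {
  "moves": [
    [0,0.4,0,0,-0.3],
    [0,0.8,0,0,-0.3],
    [0,1,0,0,-0.3],
    [0,1,0,0,-0.3]
  ]
}}

```text
time: 3.35
tcp_pos: [550.9, 82.9, 253.4]
tool_rot: [0.706, -0.047, 0.706, 0.046]
wrist_force: [-0.1, -0.8, 0.1]
finger_gap: 0.649
```

Emit:
{"fn": "apply_moves", "kwargs": {
  "moves": [
    [0,0.4,0,0,-0.3],
    [0,0.8,0,0,-0.3],
    [0,0.9,0,0,-0.3],
    [0,0.9,0,0,-0.3],
    [0,0.9,0,0,-0.3]
  ]
}}

```text
time: 3.98
tcp_pos: [537.9, 187.5, 252.9]
tool_rot: [0.706, -0.046, 0.706, 0.044]
wrist_force: [0.8, -0.8, -0.2]
finger_gap: 0.653
```

```bash
cat > st.py <<'E'
from h import *
m,e=np.load('line.npy'); n=np.array([-e[1],e[0]])
s=r.sense(); T=rot(s['tool_rot']); d=s['tcp_pos'][:2]-m
print(s['time'],s['tcp_pos'],'along',d@e,'across',d@n,'z heading err',np.arctan2(T[:2,2]@n,T[:2,2]@e),'tilt',T[:,0],'tips',r.tips_ahead,s['finger_gap'],s['wrist_force'],s['joint_pos'])
E
python3 st.py
```

```text
3.975 [537.93031125 187.47745901 252.92399659] along 12.440910360900826 across 135.07738165417925 z heading err -0.0026564728107629477 tilt [-2.17189243e-04 -1.85811456e-03 -9.99998250e-01] tips 22.0 0.6532533662162304 [ 0.82249807 -0.83518906 -0.17423057] [ 0.06558344  0.47997864 -0.6917907   1.64617248  0.33220635  1.13719756
 -0.58464671]
```

Emit:
{"fn": "apply_moves", "kwargs": {
  "moves": [
    [0,0.09,0.05,0,-0.3],
    [0.4,0.09,0.05,0,-0.3],
    [0.8,0.09,0.05,0,-0.3],
    [1,0.09,0.05,0,-0.3],
    [1,0.09,0.05,0,-0.3]
  ]
}}

```text
time: 4.6
tcp_pos: [541.1, 201.4, 131.6]
tool_rot: [0.704, -0.047, 0.707, 0.046]
wrist_force: [0.1, -0.5, 0.7]
finger_gap: 0.65
```

Emit:
{"fn": "apply_moves", "kwargs": {
  "moves": [
    [0.2,0,0,0,-0.3],
    [0.4,0,0,0,-0.3],
    [0.6,0,0,0,-0.3],
    [0.7,0,0,0,-0.3],
    [0.77,0,0,0,-0.3],
    [0.82,0,0,0,-0.3],
    [0.82,0,0,0,-0.3],
    [0.82,0,0,0,-0.3]
  ]
}}

```text
time: 5.6
tcp_pos: [541.8, 202.2, 35.4]
tool_rot: [0.706, -0.046, 0.705, 0.047]
wrist_force: [0.2, -0.1, -0.3]
finger_gap: 0.65
```

```bash
python3 st.py; python3 - <<'E'
from h import *
im,_=r.read_camera("scene"); cv2.imwrite('pics/s2.png',cv2.resize(im[120:270,200:460],None,fx=3,fy=3,interpolation=cv2.INTER_CUBIC))
E
```

```text
5.6 [541.8363002  202.1968116   35.38287719] along 18.227763184106447 across 149.16384420763447 z heading err 0.0010275260134174052 tilt [ 6.96934410e-04  2.88331166e-04 -9.99999716e-01] tips 22.0 0.6498188866831883 [ 0.20991153 -0.13529006 -0.29673494] [-0.06896299  0.73607944 -0.5337068   1.8645688   0.56293057  0.69466936
 -0.80144411]
```

View pics/s2.png

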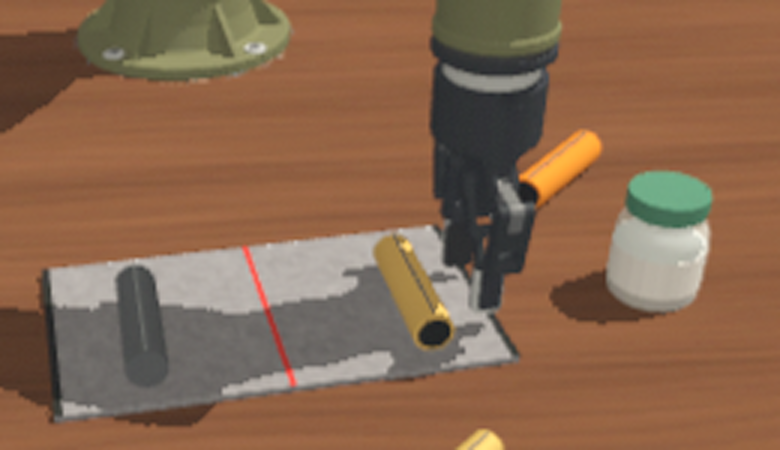

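The fingers stand upright on the +y side of the tube without touching it; the near fingertip is at crop (485,305). I'll work out its height.

```bash
python3 - <<'E'
from h import *
m,e=np.load('line.npy'); n=np.array([-e[1],e[0]]); p=r.camera_params("scene"); M=rot(p['orientation'])
for al in (50,63):
  for z in (6,12,18,24):
    q=(np.r_[m+al*e+149*n,z]-p['eye'])@M; u=p['fx']*q[0]/q[2]+p['cx']; v=p['fy']*q[1]/q[2]+p['cy']
    print(al,z,(u-200)*3,(v-120)*3)
E
```

```text
50 6 483.74488606081854 322.0163736388331
50 12 484.51653932008685 315.15090614892256
50 18 485.2940665775692 308.2331771759037
50 24 486.077535160816 301.2625877005912
63 6 490.128476208878 332.49699579148006
63 12 490.9343116290334 325.5856937092951
63 18 491.7463584502141 318.62111912534965
63 24 492.5646887667408 311.6026537178153
```

Emit:
{"fn": "apply_moves", "kwargs": {
  "moves": [
    [0.03,0,0,0,-0.3],
    [0.05,0,0,0,-0.3],
    [0.05,0,0,0,-0.3]
  ]
}}

```text
time: 6.02
tcp_pos: [541.4, 202.0, 28.6]
tool_rot: [0.705, -0.047, 0.706, 0.046]
wrist_force: [-0.1, 0.7, 0.1]
finger_gap: 0.649
```

Emit:
{"fn": "apply_moves", "kwargs": {
  "moves": [
    [0,-0.04,0,0,-0.3],
    [0,-0.08,0,0,-0.3],
    [0,-0.12,0,0,-0.3],
    [0,-0.16,0,0,-0.3],
    [0,-0.2,0,0,-0.3],
    [0,-0.24,0,0,-0.3],
    [0,-0.28,0,0,-0.3],
    [0,-0.32,0,0,-0.3],
    [0,-0.36,0,0,-0.3],
    [0,-0.4,0,0,-0.3],
    [0,-0.44,0,0,-0.3],
    [0,-0.48,0,0,-0.3],
    [0,-0.48,0,0,-0.3],
    [0,-0.48,0,0,-0.3]
  ]
}}

```text
time: 7.78
tcp_pos: [549.1, 145.0, 28.9]
tool_rot: [0.706, -0.046, 0.706, 0.046]
wrist_force: [-0.0, 0.1, -0.5]
finger_gap: 0.647
```

```bash
python3 st.py; python3 - <<'E'
from h import *
im,_=r.read_camera("top"); cv2.imwrite('pics/t3.png',cv2.resize(im[140:300,100:360],None,fx=3,fy=3,interpolation=cv2.INTER_CUBIC))
measure(im,np.load('line.npy'))
E
```

```text
7.775 [549.06917899 145.02487738  28.89405676] along 17.964890331091595 across 91.53680599770153 z heading err 0.0010560072265432883 tilt [-6.75525483e-05  1.28099565e-04 -9.99999990e-01] tips 22.0 0.6469076833500509 [-0.00864632  0.1005542  -0.48700828] [ 0.03139623  0.73604893 -0.53282164  1.89621631  0.5825941   0.66822401
 -0.72647482]Traceback (most recent call last):
  File "<stdin>", line 3, in <module>
  File "h.py", line 24, in measure
    T=plane(p,px(blob(mask&pad)),21).astype(np.float32)
                 ~~~~^^^^^^^^^^
  File "h.py", line 10, in blob
    n,l,s,_=cv2.connectedComponentsWithStats(m.astype(np.uint8)); k=1+s[1:,4].argmax(); return l==k
                                                                      ~~~~~~~~~~~~~~^^
ValueError: attempt to get argmax of an empty sequence
```

View pics/t3.png

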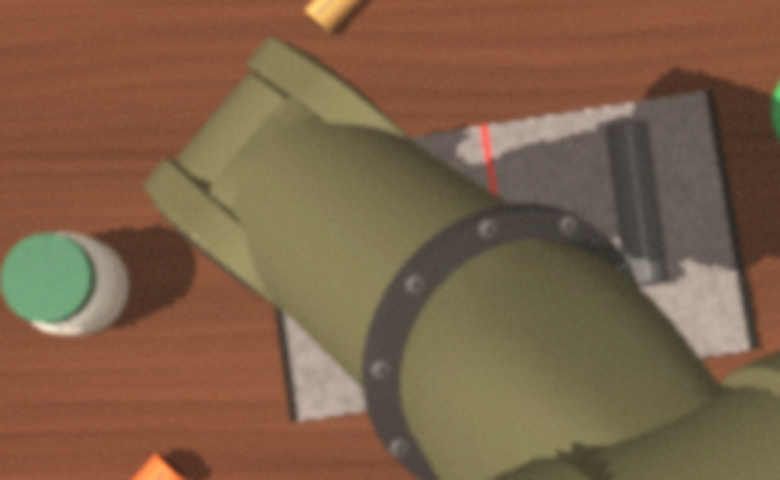

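The arm hides the tube from the top camera, so I'll use the scene camera.

```bash
python3 - <<'E'
from h import *
im,_=r.read_camera("scene"); cv2.imwrite('pics/s4.png',cv2.resize(im[170:270,200:400],None,fx=4,fy=4,interpolation=cv2.INTER_CUBIC))
E
```

```text
(no output)
```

View pics/s4.png

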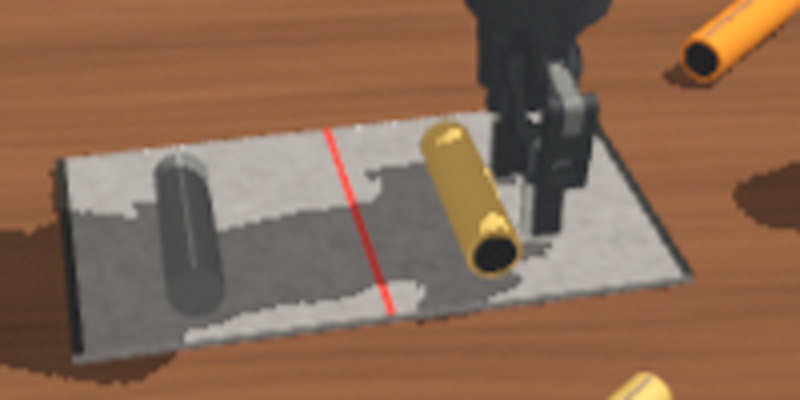

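The stripe has gone from the top, so the tube rolled, and it now sits between the fingers and the line. Its near end is at crop (495,254). I'll fit a cylinder silhouette in the scene camera and check the fit against the initial picture.

```bash
cat > fit.py <<'E'
from h import *
from scipy.optimize import minimize
m,e=np.load('line.npy'); n=np.array([-e[1],e[0]]); p=r.camera_params("scene"); M=rot(p['orientation'])
def proj(X):
    q=(X-p['eye'])@M; return np.c_[p['fx']*q[:,0]/q[:,2]+p['cx'],p['fy']*q[:,1]/q[:,2]+p['cy']]
O=np.array([200,150]);K=4
def ras(uv):
    I=np.zeros((150*K,220*K),np.uint8); h=cv2.convexHull(((uv-O)*K).astype(np.float32))
    cv2.fillConvexPoly(I,np.round(h*16).astype(np.int32),1,shift=4); return I
t=np.linspace(0,2*np.pi,48)
def model(x):
    al,ac,an=x[0],x[1],x[2]/100; a=e*np.cos(an)+n*np.sin(an); b=np.array([-a[1],a[0]]); c=m+al*e+ac*n
    return ras(proj(np.array([np.r_[c+s*a+15*np.cos(w)*b,21+15*np.sin(w)] for s in(-55,55) for w in t])))
def fit(im,guess,ul,uh):
    q=cv2.resize(im,None,fx=K,fy=K,interpolation=cv2.INTER_LINEAR)[O[1]*K:(O[1]+150)*K,O[0]*K:(O[0]+220)*K].astype(int)
    b,g,rr=q[...,0],q[...,1],q[...,2]; k=(g-b>35)&(rr-b>50)&(rr-g<75)
    k[:,:(ul-O[0])*K]=0;k[:,(uh-O[0])*K:]=0; k[(255-O[1])*K:]=0
    k=blob(k); hull=cv2.convexHull(np.argwhere(k)[:,::-1].astype(np.int32)); T=np.zeros(k.shape,np.uint8); cv2.fillConvexPoly(T,hull,1)
    f=lambda x:(model(x)!=T).sum()/T.sum()
    s=minimize(f,guess,method='Nelder-Mead',options=dict(initial_simplex=np.array(guess)+np.array([[0,0,0],[6,0,0],[0,6,0],[0,0,5]]),xatol=.05,fatol=1e-4))
    print('along %.1f across %.1f ang %.3f'%(s.x[0],s.x[1],s.x[2]/100),'mismatch %.3f'%s.fun)
E
python3 - <<'E'
from fit import *
im=np.load('scene.npz')['im']; fit(im,[19,105,-2],315,360)
L=np.argwhere((im[...,2].astype(int)-im[...,1]>100)&(abs(im[...,1].astype(int)-im[...,0])<40))[:,::-1]
L=L[(L[:,0]>270)&(L[:,0]<310)&(L[:,1]>195)&(L[:,1]<255)]
w=plane(p,L,6)-m; print('line in scene cam: along',(w@e).min(),(w@e).max(),'across',np.median(w@n),np.polyfit(w@e,w@n,1))
im,_=r.read_camera("scene"); fit(im,[18,65,0],295,340)
E
```

```text
along 17.5 across 104.5 ang -0.026 mismatch 0.049
line in scene cam: along -87.05192691544586 91.28421992451126 across -0.09288892670913311 [-9.46022452e-05 -8.82195383e-02]
along 17.4 across 59.4 ang -0.024 mismatch 0.075
```

Emit:
{"fn": "apply_moves", "kwargs": {
  "moves": [
    [0,-0.04,0,0,-0.3],
    [0,-0.08,0,0,-0.3],
    [0,-0.12,0,0,-0.3],
    [0,-0.16,0,0,-0.3],
    [0,-0.2,0,0,-0.3],
    [0,-0.24,0,0,-0.3],
    [0,-0.28,0,0,-0.3],
    [0,-0.31,0,0,-0.3],
    [0,-0.34,0,0,-0.3],
    [0,-0.36,0,0,-0.3],
    [0,-0.38,0,0,-0.3],
    [0,-0.38,0,0,-0.3],
    [0,-0.38,0,0,-0.3],
    [0,-0.38,0,0,-0.3]
  ]
}}

```text
time: 9.68
tcp_pos: [555.1, 99.9, 28.9]
tool_rot: [0.706, -0.046, 0.706, 0.047]
wrist_force: [-1.0, 0.4, 0.3]
finger_gap: 0.651
```

```bash
python3 st.py; python3 - <<'E'
from fit import *
im,_=r.read_camera("scene"); fit(im,[18,18,-2],265,335)
E
```

```text
9.675 [555.07009598  99.87509609  28.90387544] along 18.043813858134413 across 45.99004377334434 z heading err 0.0011786842769305058 tilt [-7.40458638e-06  9.80799759e-05 -9.99999995e-01] tips 22.0 0.6514266816707672 [-0.98989352  0.43598241  0.26866989] [ 0.11598539  0.73343391 -0.53884582  1.90683318  0.59094253  0.66415988
 -0.65642951]
along 16.3 across 17.5 ang -0.005 mismatch 0.082
```

Emit:
{"fn": "apply_moves", "kwargs": {
  "moves": [
    [0,-0.03,0,0,-0.3],
    [0,-0.06,0,0,-0.3],
    [0,-0.09,0,0,-0.3],
    [0,-0.11,0,0,-0.3],
    [0,-0.13,0,0,-0.3],
    [0,-0.145,0,0,-0.3],
    [0,-0.145,0,0,-0.3],
    [0,-0.145,0,0,-0.3],
    [0,-0.145,0,0,-0.3]
  ]
}}

```text
time: 10.85
tcp_pos: [557.4, 82.6, 28.9]
tool_rot: [0.706, -0.046, 0.706, 0.046]
wrist_force: [-0.0, -0.1, -0.1]
finger_gap: 0.653
```

```bash
python3 st.py; python3 - <<'E'
from fit import *
im,_=r.read_camera("scene"); fit(im,[18,0,0],250,330)
cv2.imwrite('pics/s5.png',cv2.resize(im[170:270,200:400],None,fx=4,fy=4,interpolation=cv2.INTER_CUBIC))
E
```

```text
10.85 [557.36996938  82.57430128  28.88611581] along 18.074454828965596 across 28.537078879396624 z heading err 0.0011059679805238362 tilt [-1.41980383e-05  5.96585283e-05 -9.99999998e-01] tips 22.0 0.6529662248739225 [-0.01311729 -0.07649037 -0.1319179 ] [ 0.14856882  0.73350379 -0.54145601  1.90824706  0.59382237  0.66435315
 -0.628612  ]
along 14.5 across 0.8 ang -0.007 mismatch 0.118
```

View pics/s5.png

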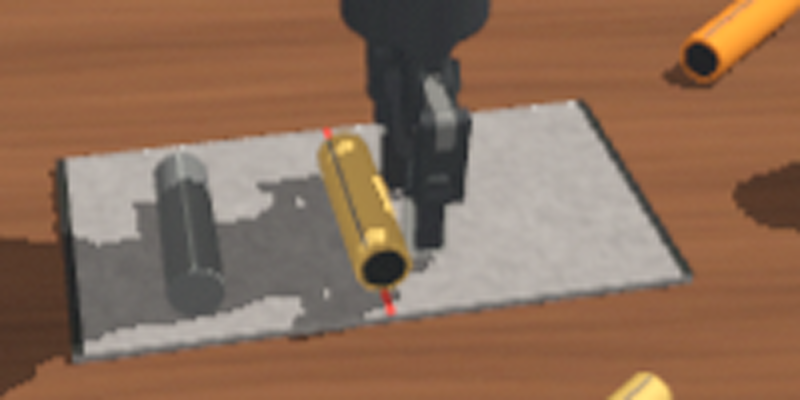

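The tube lies over the red line, near end at crop (384,267). Its stripe is back near the top on the left, so it has made about a full turn. I'll back the fingers off in +y, lift, clear the top view, and check with both cameras.

Emit:
{"fn": "apply_moves", "kwargs": {
  "moves": [
    [0,0.08,0,0,-0.3],
    [0,0.2,0,0,-0.3],
    [0,0.3,0,0,-0.3],
    [0,0.35,0,0,-0.3],
    [-0.3,0.35,0,0,-0.3],
    [-0.7,0.35,0,0,-0.3],
    [-1,0.35,0,0,-0.3],
    [-1,0.35,0,0,-0.3]
  ]
}}

```text
time: 11.9
tcp_pos: [553.3, 125.0, 151.7]
tool_rot: [0.707, -0.046, 0.704, 0.047]
wrist_force: [-0.3, 0.4, -0.3]
finger_gap: 0.649
```

Emit:
{"fn": "apply_moves", "kwargs": {
  "moves": [
    [-0.4,0.4,0,0,-0.3],
    [-0.8,0.8,0,0,-0.3],
    [-1,1,0,0,-0.3],
    [-1,1,0,0,-0.3]
  ]
}}

```text
time: 12.4
tcp_pos: [535.5, 247.1, 270.6]
tool_rot: [0.707, -0.047, 0.704, 0.049]
wrist_force: [0.5, 0.0, -0.1]
finger_gap: 0.653
```

Emit:
{"fn": "apply_moves", "kwargs": {
  "moves": [
    [0,0.4,0,0,-0.3],
    [0,0.8,0,0,-0.3],
    [0,1,0,0,-0.3],
    [0,1,0,0,-0.3]
  ]
}}

```text
time: 12.9
tcp_pos: [519.4, 362.8, 266.6]
tool_rot: [0.705, -0.048, 0.707, 0.047]
wrist_force: [0.4, -1.2, 0.2]
finger_gap: 0.649
```

Emit:
{"fn": "apply_moves", "kwargs": {
  "moves": [
    [0,0.4,0,0,-0.3],
    [0,0.8,0,0,-0.3],
    [0,1,0,0,-0.3],
    [0,1,0,0,-0.3],
    [0,1,0,0,-0.3]
  ]
}}

```text
time: 13.52
tcp_pos: [506.1, 478.6, 267.8]
tool_rot: [0.706, -0.047, 0.706, 0.045]
wrist_force: [0.3, -0.8, 0.4]
finger_gap: 0.651
```

```bash
python3 - <<'E'
from fit import *
im,_=r.read_camera("scene"); fit(im,[15,0,0],250,330)
im,_=r.read_camera("top"); cv2.imwrite('pics/t6.png',im)
measure(im,np.load('line.npy'))
print(r.sense()['time'],r.sense()['wrist_force'])
E
```

```text
along 17.8 across 0.5 ang -0.006 mismatch 0.061
tube xy [560.78424072  54.11682892] mean [560.24786  54.73826] along 17.759275663862866 across -0.12274758746661973 0.56315327 ang -0.0128059825 size (112.11154174804688, 28.933252334594727)
bar xy [570.8470459  -38.38328171] mean [554.15283  -42.369923] along 15.708409555251706 across -93.14599500104305 -94.92796 ang -0.18560608 size (112.10317993164062, 34.17741012573242)
13.625 [ 0.10714989 -0.53464536 -0.04785087]
```

View pics/t6.png

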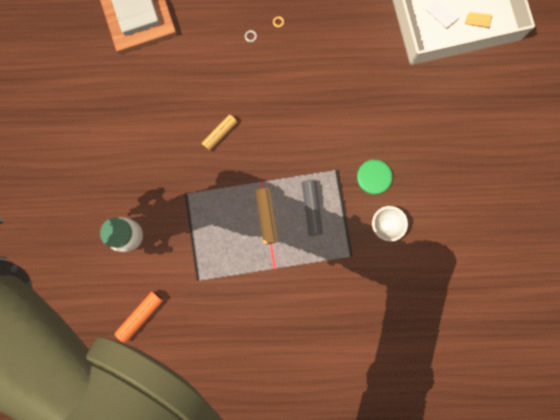

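The tube is on the line at (266,215). The bar is still at (312,208), the lid at (375,177), the bowl at (390,224) and the jar at (122,235). The bar's numeric reading is off because the arm's shadow got into its mask. Handing in.

```bash
python3 -c "
from bench import r; print(r.sign_off())"
```

```text
the job is handed in; nothing more can be done
None
```

I pushed the brass tube about 105 mm across the pad in three slow pushes with the half-open fingertips, stopping to measure after each. I then backed off, lifted the arm clear and handed the job in at about 14 s of the 35 s.

- **Tube position:** both cameras agree that it lies within about 1 mm of the line across it and about 18 mm from the line's middle along it. It is parallel to the line within about 0.01 rad, inside the limits of 8 mm, 35 mm and 0.14 rad.
- **Rolling:** the stripe left the top during the first push and was back near the top at the end, which fits about one full turn without dragging. I did not see it pointing straight down.
- **Bar, jar, bowl and lid:** they are at the same pixels as at the start in the last top picture. I judged this by eye, not by a fresh position measurement.
- **Check that disagreed:** the final automatic reading put the bar about 15 mm off and turned. The arm's shadow fell over the bar and spoiled that mask, and the picture shows the bar unmoved. I discounted the reading and did not measure the bar again.

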